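# Set sprung tweezers to the green marks and hold

### The job

Pick up the sprung tweezers by their two black grip pads, squeeze them until the red tips stand 20 mm apart like the green dots, and hold them still with one tip just above each dot of the green setting plate (about a centimetre clear, not touching it), so that a colleague can lock the gap. Finish while still holding them there at that gap: do not put them down or let go. Never pinch the tips right shut, and leave the elbow, the coupling and the plug where they are.

Things in the scene. Friction and masses are not known exactly. Their poses are not given: they have to be found in the camera images.
- tweezers: sprung steel tweezers lying flat, 160 mm long, 50 to 100 g: dark rounded back, two thin arms 14 mm tall, red tips 9 mm tall, a black grip pad outside each arm. Origin: on the underside, midway between the pads; x points along them to the tips, y to the left arm, z up. The back reaches 114 mm behind the origin, the tip ends 45 mm ahead of it at a 20 mm gap. Let go, the arms spring open
- pad_left (a point): middle of the outer face of the left black grip pad (14 mm long, 20 mm tall, point 10 mm above the underside). Tip gap against width over the two pads: 51 mm at 54 (free), 35 at 44, 20 at 34, 12 at 29, shut at 21. The squeeze takes about 5 N at first, 12 N at the 20 mm gap, where the pads are parallel
- pad_right (a point): the same point on the right grip pad
- leaf_left (a joint): left (+y) arm's hinge, in rad: 0 = sprung fully open, 0.12 (both arms) = tips 20 mm apart, 0.196 = tips shut; grows as the arm is squeezed inwards. The hinge is 85 mm behind the origin of the tweezers
- leaf_right (a joint): right (-y) arm's hinge, in rad: 0 = sprung fully open, 0.12 (both arms) = tips 20 mm apart, 0.196 = tips shut; grows as the arm is squeezed inwards. The hinge is 85 mm behind the origin of the tweezers
- tip_left (a point): end of the left red tip, on its inner face at the underside; the tip gap is the distance between this and the right one
- tip_right (a point): the same point on the right red tip
- green_plate: the green setting plate: aluminium block 70 x 70 mm, 20 mm tall, fixed to the bench, with two green dots (12 mm across) on top, centres 20 mm apart, and a green stripe along two edges. Origin: centre of its underside; the dots lie at y = +10 and -10 mm, x = 0, on top (z = 20 mm); the stripes run along x, beside the y edges. Its x points roughly away from the robot (within 0.4 rad)
- green_dot_left (a point): centre of the green dot at y = +10 mm of the green plate, on its top face
- green_dot_right (a point): centre of the green dot at y = -10 mm, on its top face
- blue_plate: the setting plate for another pipe size: same block, fixed, with blue dots 36 mm apart and blue stripes; not to be used. Origin: centre of its underside
- elbow: bystander: loose steel pipe elbow lying flat, about 70 mm across, 34 mm tall; origin under the middle of its bend
- coupling: bystander: loose steel pipe coupling standing on end, 40 mm across, 36 mm tall; origin: centre of its underside
- plug: bystander: loose brass plug, flange 38 mm across with a 22 mm stub up, 28 mm tall; origin: centre of its underside
Not all that is in view belongs to the job. What is shaped like the green_plate but purple is not meant. What is shaped like the tweezers but purple is not meant.

How it is judged:
By the outcome, as a careful person would: the job done as asked, in the order asked, and still so for the second after the job is handed in, while the arm keeps its last pose, push and grip.
It also fails if it takes over 37 s, if anything falls off the work surface, if the arm or the gripper's body presses on something with over 40 N, if the wrist force passes 120 N, or if a joint passes its speed limit or range.

### The arm

A 6-joint arm with a two-finger parallel gripper is mounted at the origin on the work surface. World frame = base frame: x ahead of the robot, y to its left, z up, the work surface at z = 0. Lengths are in m, angles in rad, forces in N, time in s.
With the tool pointing down it reaches from about 0.275 to 0.875 m from the base axis. Payload 12.5 kg.
Tool frame: the origin (TCP) lies midway between the tips of the shut fingers; the grasp point (between the pads) lies manip.grip_point_offset behind it (manip.grip_point_offset is the distance from the TCP to the grasp point, in m); z points along the fingers, x is the direction in which the jaws open and shut, and the axes are right-handed (so a half turn about z gives the same grasp; the last joint's range is limited). The gripper opens to 85 mm and grips with 20 to 120 N. Pads are 22 mm wide; open, the fingers measure 114 mm over their backs; the gripper's body (76 mm by 85 mm) begins 54 mm behind the grasp point. The pads swing forward as they close: fully open they stand 13 mm farther back than shut.
Start: joints at [1.207, 0.351, 1.652, -0, 1.139, -0.085], TCP at [0.151, 0.529, 0.231] pointing down, gripper open.
Joint ranges: [-2.75, 2.75], [-0.79, 2.1], [0.01, 2.65], [-1.57, 4.71], [0.07, 3.14], [-2.87, 2.87]. Speed limits (rad/s): [2.22, 2.22, 2.79, 3.14, 3.14, 3.14].

### API

Orientations are given as a 3x3 rotation matrix whose columns are the frame's x, y, z axes.
In Python, from cell import manip gives the robot as it stands.
- The arm moves only by the tool drive_tool, never from a script. Its argument "plan" is a list of rows, each a list of 7 numbers: the shift along the tool's x, y, z in m, then the turn, a rotation vector about the tool's x, y, z in rad, then the opening, from 0 (shut) to 1 (fully open). In form: [[x, y, z, wx, wy, wz, grip], ...]. A call has 1 to 5 rows; each row is the pose to reach, as a shift and turn from the pose commanded when the call began, along the tool's axes at that moment; what a row does not reach only later rows make up. A row lasts 1/8 s, in which the tool goes at most 62.5 mm and 10.7 degrees, less where a joint would pass 70% of its speed; a pose out of reach is approached as far as the arm can. A call with a gripper value outside its range is refused whole. The fingers move at their own pace and stop on an object; "squeeze" is the grip in N (left out, the last holds). Time passes only in rows, so rows that repeat a pose let the fingers close. It gives the time, the measured TCP pose, the force and the opening at its end, in the units of the state.
- manip.observe(): the state, without advancing time (a new reading comes with each control period).
- manip.get_image(name): name is "scene" or "top" or "wrist"; returns a dict with "pixels" (400x640x3 uint8, red, green, blue), "mtx" (3x3 intrinsics, pixels), "extrinsics" (4x4, takes a point from camera to world coordinates); the wrist camera has in their place "T_tool_cam" (4x4, takes a point from camera to tool coordinates, whose origin is the TCP and whose axes are the tool frame's). Camera axes: x right, y up, looking along -z (the intrinsics and any distortion apply to the point x, -y, -z); pixel columns grow to the right and rows downward; lengths in m; the calibration is good to about 2 mm. A picture is of the moment at which its call begins: read the wrist's pose just before it. There is no depth.
- manip.finish_job(): hands the job in, once; it reports no verdict.
The state is a dict: "time": time; "joint_pos": joint angles; "qd": joint speeds; "tau": joint torques, N m; "position": TCP position; "tool_rot": TCP orientation; "force": force on the tool from outside, world axes, zero at the start; "torque": the same for the moment, N m; "finger_gap": finger opening in m.
Only numpy, scipy, OpenCV 4.12 (cv2) and the standard library are available. Lean on these libraries where they do the work, as an engineer would, in place of code of your own. Each camera call takes 0.05 s, during which the arm holds its last target. There are 200 camera calls.

## Working session

There is one attempt and no reset: what is moved stays moved. The work goes in short steps, Python scripts to look and compute and a tool call to move; the robot and the scene stay as the last step left them, time stands still between calls to the robot, and variables do not carry over. Pictures are saved under pics/ and viewed, about 8 in all and at most 12, crops included, and the job is handed in when it is done.

Besides the shell and the picture viewer there is one more tool, called after "Request:" as name([rows], argument=value, ...), one row to a line, values as JSON. drive_tool: Moves the arm, as the interface text tells. Its arguments: {"type":"object","properties":{"plan":{"type":"array"},"squeeze":{"type":"number"}},"required":["plan"]}

```bash
mkdir -p pics; ls
cat > h.py <<'E'
import numpy as np, cv2
from cell import manip
def save(name,fn):
    d=manip.get_image(name); cv2.imwrite('pics/'+fn,cv2.cvtColor(d['pixels'],cv2.COLOR_RGB2BGR)); return d
def pose():
    s=manip.observe(); T=np.eye(4); T[:3,:3]=s['tool_rot']; T[:3,3]=s['position']; return T
def ext(d,T=None): return np.array(d['extrinsics']) if 'extrinsics' in d else T@np.array(d['T_tool_cam'])
def ray(d,uv,z,T=None):
    E=ext(d,T); K=np.array(d['mtx'])
    p=np.linalg.inv(K)@[uv[0],uv[1],1]; v=E[:3,:3]@[p[0],-p[1],-p[2]]; o=E[:3,3]
    return o+v*(z-o[2])/v[2]
def proj(d,P,T=None):
    q=np.linalg.inv(ext(d,T))@np.append(P,1); u=np.array(d['mtx'])@[q[0],-q[1],-q[2]]; return u[:2]/u[2]
E
python3 - <<'E'
from h import *
s=manip.observe(); print({k:np.round(v,3).tolist() for k,v in s.items()}, manip.grip_point_offset)
a=save('top','top.png');b=save('scene','scene.png')
print(a.keys(),np.round(a['extrinsics'],3),a['mtx'])
cv2.imwrite('pics/both.png',cv2.resize(np.vstack([cv2.imread('pics/top.png'),cv2.imread('pics/scene.png')]),None,fx=.75,fy=.75))
E
```

```text
pics
{'time': 0.0, 'joint_pos': [1.207, 0.351, 1.652, 0.0, 1.139, -0.085], 'qd': [-0.001, 0.001, -0.001, 0.0, 0.001, 0.001], 'tau': [-0.002, -50.607, -29.141, -0.0, 0.004, -0.0], 'position': [0.151, 0.528, 0.231], 'tool_rot': [[0.275, 0.961, -0.0], [0.961, -0.275, -0.001], [-0.001, -0.0, -1.0]], 'force': [0.149, 0.433, 0.316], 'torque': [-0.01, 0.023, 0.012], 'finger_gap': 0.085} 0.0187
dict_keys(['pixels', 'mtx', 'extrinsics']) [[-0.028  0.993 -0.112  0.478]
 [-0.999 -0.031 -0.022 -0.029]
 [-0.025  0.111  0.993  0.775]
 [ 0.     0.     0.     1.   ]] [[382.58970031   0.         317.09382333]
 [  0.         382.58970031 197.53430595]
 [  0.           0.           1.        ]]
```

View pics/top.png

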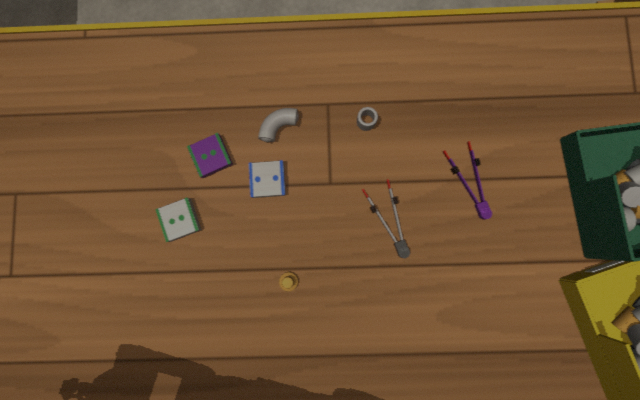

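View pics/scene.png

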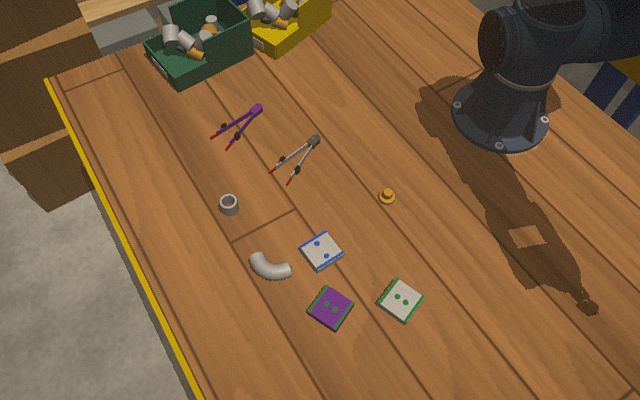

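Candidates in the top view:
- Tweezers: steel at (385,218), purple at (470,180). The steel pair with the dark back at (403,249) fits the description.
- Plates: white with green dots at (178,219), blue-dotted at (267,179), purple at (210,155). The white one with green dots and stripes fits.

I'll measure both and check them in one crop.

```bash
cat > m.py <<'E'
from h import *
def blobs(img,mask,mn=4):
    n,l,st,c=cv2.connectedComponentsWithStats(mask.astype(np.uint8),connectivity=8)
    return [(c[i],st[i,4]) for i in range(1,n) if st[i,4]>=mn]
def hsv(d): return cv2.cvtColor(d['pixels'],cv2.COLOR_RGB2HSV).astype(int)
def win(m,x0,x1,y0,y1):
    o=np.zeros_like(m); o[y0:y1,x0:x1]=m[y0:y1,x0:x1]; return o
E
python3 - <<'E'
from m import *
d=manip.get_image('top'); H=hsv(d); h,s,v=H[...,0],H[...,1],H[...,2]
W=(350,425,170,265)
red=win(((h<5)|(h>172))&(s>150)&(v>90),*W); blk=win(v<50,*W); grey=win((s<60)&(v<110),*W)
grn=win((h>45)&(h<90)&(s>80),140,215,185,255)
for n,m,z in(('red',red,.004),('blk',blk,.02),('grey',grey,.014),('grn',grn,.02)):
    for c,a in blobs(d,m): print(n,c.round(1),a,ray(d,c,z).round(4))
i=cv2.cvtColor(d['pixels'],cv2.COLOR_RGB2BGR)
A=cv2.resize(i[170:265,340:435],(400,400),interpolation=2);B=cv2.resize(i[175:260,135:220],(400,400),interpolation=2)
cv2.imwrite('pics/crop1.png',np.hstack([A,B]))
E
```

```text
red [388.1 183. ] 13 [ 0.5902 -0.1571  0.004 ]
red [364.8 193.1] 9 [ 0.571  -0.1092  0.004 ]
blk [394.7 199.8] 18 [ 0.5539 -0.1658  0.02  ]
blk [372.9 208.8] 19 [ 0.5374 -0.1222  0.02  ]
grey [392.7 202.1] 19 [ 0.5501 -0.1628  0.014 ]
grey [376.2 211. ] 4 [ 0.5333 -0.1294  0.014 ]
grey [402.  248.7] 175 [ 0.4578 -0.1764  0.014 ]
grn [191.3 213.5] 89 [0.5389 0.239  0.02  ]
grn [161.7 225.3] 61 [0.5173 0.2983 0.02  ]
grn [181.  217.4] 17 [0.5319 0.2596 0.02  ]
grn [171.5 221. ] 16 [0.5252 0.2786 0.02  ]
```

View pics/crop1.png

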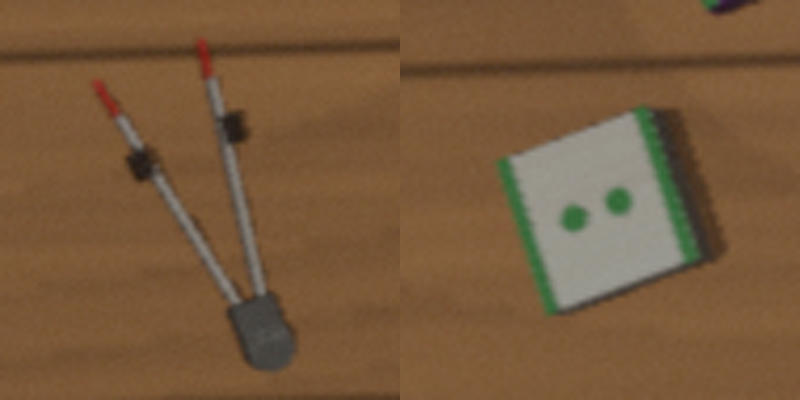

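The crop shows the steel tweezers, with red tips at top (365,191) and (389,183) and pads at (373,209) and (395,200). Beside them is the white plate with green dots at (171.5,221) and (181,217.4).

| Item | Centre (m) | Yaw (rad) | Check |
|---|---|---|---|
| Pads | (0.5457, -0.144) | ≈0.36 | — |
| Plate | (0.5285, 0.269) | ≈0.345 | dots 20.1 mm apart, which matches |

Moving in.

Request:
drive_tool([
  [-0.537,0.564,0.05,0,0,-0.64,1],
  [-0.537,0.564,0.05,0,0,-0.64,1],
  [-0.537,0.564,0.05,0,0,-0.64,1],
  [-0.537,0.564,0.05,0,0,-0.64,1],
  [-0.537,0.564,0.05,0,0,-0.64,1],
], squeeze=40)

```text
time: 0.78
position: [0.3036, 0.2703, 0.2122]
tool_rot: [[-0.356, 0.935, 0.0], [0.935, 0.356, 0.0], [0.0, 0.0, -1.0]]
force: [1.4, 1.1, -0.9]
finger_gap: 0.0857
```

Request:
drive_tool([
  [-0.473,0.079,0.06,0,0,0,1],
  [-0.473,0.079,0.06,0,0,0,1],
  [-0.473,0.079,0.06,0,0,0,1],
  [-0.473,0.079,0.06,0,0,0,1],
  [-0.473,0.079,0.06,0,0,0,1],
])

```text
time: 1.4
position: [0.4596, 0.0018, 0.1733]
tool_rot: [[-0.353, 0.936, 0.0], [0.936, 0.353, 0.0], [-0.0, 0.0, -1.0]]
force: [0.5, 1.8, -0.1]
finger_gap: 0.0855
```

```bash
python3 -c "
from h import *
print(pose().round(4))"
```

```text
[[-3.531e-01  9.356e-01  3.000e-04  4.596e-01]
 [ 9.356e-01  3.531e-01  1.000e-04  1.800e-03]
 [-0.000e+00  3.000e-04 -1.000e+00  1.733e-01]
 [ 0.000e+00  0.000e+00  0.000e+00  1.000e+00]]
```

Request:
drive_tool([
  [-0.167,0.029,0.05,0,0,0,1],
  [-0.167,0.029,0.05,0,0,0,1],
  [-0.167,0.029,0.05,0,0,0,1],
  [-0.167,0.029,0.05,0,0,0,1],
  [-0.167,0.029,0.05,0,0,0,1],
])

```text
time: 2.02
position: [0.5446, -0.1417, 0.1232]
tool_rot: [[-0.353, 0.936, -0.001], [0.936, 0.353, 0.0], [0.001, -0.001, -1.0]]
force: [-0.2, -0.4, 0.4]
finger_gap: 0.0853
```

Run:
```python
from m import *
T=pose(); print(T.round(4)); d=save('wrist','w1.png'); np.save('w1.npy',T)
print(np.round(d['T_tool_cam'],3)); print(d['mtx'])
H=hsv(d); h,s,v=H[...,0],H[...,1],H[...,2]
for n,m,z in(('red',((h<5)|(h>172))&(s>150)&(v>90),.004),('blk',(v<45),.02)):
    for c,a in blobs(d,m,60): print(n,c.round(1),a,ray(d,c,z,T).round(4))
```

```text
[[-3.532e-01  9.355e-01 -9.000e-04  5.446e-01]
 [ 9.355e-01  3.532e-01  4.000e-04 -1.417e-01]
 [ 7.000e-04 -7.000e-04 -1.000e+00  1.232e-01]
 [ 0.000e+00  0.000e+00  0.000e+00  1.000e+00]]
[[ 1.    -0.001 -0.    -0.   ]
 [-0.001 -0.963 -0.271 -0.069]
 [-0.     0.271 -0.963 -0.144]
 [ 0.     0.     0.     1.   ]]
[[323.09196008   0.         322.74418508]
 [  0.         323.09196008 198.25126279]
 [  0.           0.           1.        ]]
red [286.4 234.9] 63 [ 0.592  -0.1579  0.004 ]
red [ 77.3 242. ] 182 [ 0.6633 -0.3277  0.004 ]
red [136.  243.4] 182 [ 0.6464 -0.2791  0.004 ]
blk [ 62.9 205.7] 196 [ 0.6247 -0.3337  0.02  ]
blk [124.3 206.3] 381 [ 0.6078 -0.2877  0.02  ]
blk [314.2 355.9] 44632 [ 0.6892 -0.0956  0.02  ]
```

View pics/w1.png

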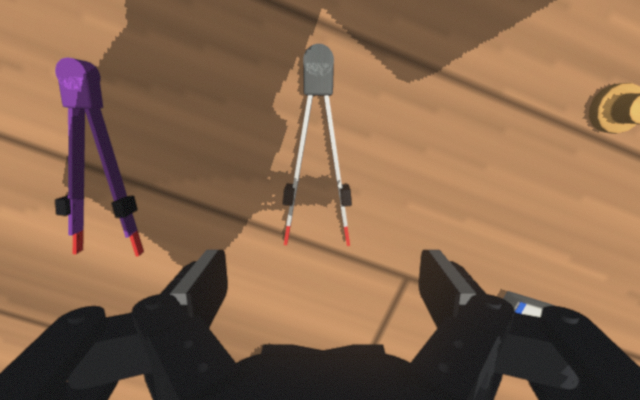

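The wrist view shows the steel tweezers, pads at about (289,195) and (346,195), tips at (286,238) and (348,238). The purple pair is to the left.

Run:
```python
from m import *
T=np.load('w1.npy'); d=manip.get_image('wrist')
H=hsv(d); v=H[...,2]
bs=[c for c,a in blobs(d,win(v<70,275,360,178,212),30)]; print(bs)
P=[ray(d,c,.012,T) for c in bs]; M=(P[0]+P[1])/2; print(P,M, np.linalg.norm(P[0]-P[1]))
back=ray(d,(318,68),.012,T); u=(M-back)[:2]; print('yaw',np.arctan2(u[1],u[0]),'padyaw',[np.arctan2(-(q:=(P[1]-P[0])*k)[0],q[1]) for k in(1,-1)])
print('tool', T[:3,:3].T@(M-T[:3,3]))
```

```text
[array([287.91891892, 194.04864865]), array([344.85815603, 194.62411348])]
[array([ 0.5542744 , -0.16865671,  0.012     ]), array([ 0.53826291, -0.12493373,  0.012     ])] [ 0.54626866 -0.14679522  0.012     ] 0.04656249848452671
yaw 0.3441543549241125 padyaw [np.float64(0.3510360764502208), np.float64(-2.7905565771395726)]
tool [-0.00545649 -0.00013986  0.11120725]
```

Request:
drive_tool([
  [-0.0045,0,0.06,0,0,0.01,1],
  [-0.0045,0,0.1,0,0,0.01,1],
  [-0.0045,0,0.117,0,0,0.01,1],
  [-0.0045,0,0.117,0,0,0.01,0.65],
  [-0.0045,0,0.117,0,0,0.01,0.65],
], squeeze=30)

```text
time: 2.75
position: [0.5476, -0.1464, 0.0081]
tool_rot: [[-0.344, 0.939, 0.002], [0.939, 0.344, -0.001], [-0.002, 0.002, -1.0]]
force: [0.5, 1.1, 0.7]
finger_gap: 0.0555
```

Run:
```python
from m import *
print(pose()[:3,3].round(4),manip.observe()['force'],manip.observe()['finger_gap']); save('wrist','w2.png')
```

```text
[ 0.5476 -0.1464  0.0081] [0.4720373  1.05021725 0.68593314] 0.055516867374293566
```

View pics/w2.png

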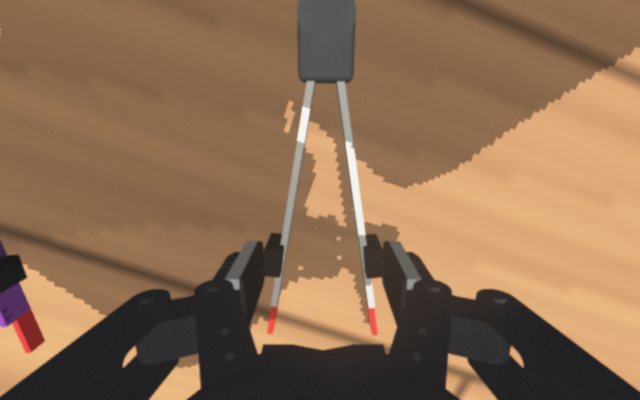

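Wrist view: both pads stand between the fingers, pads at about (273,255) and (374,255), tip ends at (271,332) and (374,334). I'll check how far along the arms the grasp sits.

Run:
```python
from m import *
T=pose(); d=manip.get_image('wrist'); Ti=np.linalg.inv(T)
for n,uv,z in(('tipL',(271,333),.009),('tipR',(375,334),.009),('backR',(303,80),.014),('backL',(352,80),.014),('padTopRearL',(273,235),.02),('padTopRearR',(370,235),.02)):
    print(n,(Ti@np.append(ray(d,uv,z,T),1))[:3].round(4))
```

```text
tipL [-0.0272  0.0448 -0.0007]
tipR [ 0.027   0.0453 -0.0008]
backR [-0.0083 -0.0792 -0.006 ]
backL [ 0.0114 -0.0792 -0.006 ]
padTopRearL [-0.0221 -0.0146 -0.0119]
padTopRearR [ 0.0204 -0.0147 -0.0119]
```

Request:
drive_tool([
  [0,-0.001,0.005,0,0,0,0.65],
  [0,-0.001,0.005,0,0,0,0.58],
  [0,-0.001,0.005,0,0,0,0.5],
  [0,-0.001,0.005,0,0,0,0.45],
  [0,-0.001,0.005,0,0,0,0.42],
], squeeze=30)

```text
time: 3.48
position: [0.5473, -0.1472, 0.0032]
tool_rot: [[-0.344, 0.939, 0.004], [0.939, 0.344, -0.001], [-0.003, 0.003, -1.0]]
force: [0.8, 1.4, 15.8]
finger_gap: 0.036
```

Request:
drive_tool([
  [0,0,0,0,0,0,0.42],
  [0,0,0,0,0,0,0.42],
])

```text
time: 3.72
position: [0.5473, -0.1472, 0.0032]
tool_rot: [[-0.344, 0.939, 0.004], [0.939, 0.344, -0.001], [-0.003, 0.003, -1.0]]
force: [0.1, 0.4, 16.2]
finger_gap: 0.036
```

```bash
cat > tips.py <<'E'
from m import *
import sys
# usage: tips.py zTipTop : red tips in wrist view, tool coordinates, gap
zt=float(sys.argv[1]); T=pose(); s=manip.observe(); d=save('wrist',sys.argv[2]); H=hsv(d); h,S,v=H[...,0],H[...,1],H[...,2]
m=win(((h<6)|(h>172))&(S>130)&(v>60),240,400,200,399)
Ti=np.linalg.inv(T); print(T[:3,3].round(4),s['finger_gap'],np.round(s['force'],2))
for c,a in blobs(d,m,30):
    n,l=cv2.connectedComponents(m.astype(np.uint8)); q=l==l[int(round(c[1])),int(round(c[0]))]
    ys,xs=np.nonzero(q); yb=ys.max(); xb=xs[ys>=yb-2]
    for uv in((xb.min(),yb),(xb.max(),yb)):
        p=ray(d,np.array(uv),zt,T); print('red',a,uv,p.round(4),(Ti@np.append(p,1))[:2].round(4))
E
python3 tips.py .009 w3.png
```

```text
[ 0.5473 -0.1472  0.0032] 0.0360194685767114 [ 0.1   0.44 16.18]
red 172 (np.int64(292), np.int64(342)) [ 0.5962 -0.1462  0.009 ] [-0.0159  0.0463]
red 172 (np.int64(297), np.int64(342)) [ 0.5953 -0.1438  0.009 ] [-0.0133  0.0463]
red 174 (np.int64(345), np.int64(344)) [ 0.588  -0.1205  0.009 ] [0.0111 0.0474]
red 174 (np.int64(351), np.int64(344)) [ 0.5869 -0.1177  0.009 ] [0.0141 0.0474]
```

View pics/w3.png

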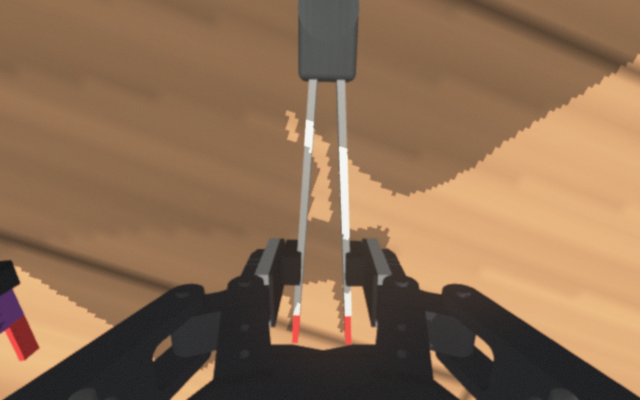

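Wrist view: the pads are gripped between the fingers, tip ends at (294,342) and (348,344), gap about 24 mm at 36 mm width, as the table predicts. The 16 N upward force comes from the fingers swinging down as they close. I'll close slightly more and lift.

Request:
drive_tool([
  [0,0,-0.002,0,0,0,0.4],
  [0,0,-0.004,0,0,0,0.4],
  [0,0,-0.01,0,0,0,0.4],
  [0,0,-0.025,0,0,0,0.4],
  [0,0,-0.04,0,0,0,0.4],
])

```text
time: 4.4
position: [0.5458, -0.1467, 0.0427]
tool_rot: [[-0.344, 0.939, 0.0], [0.939, 0.344, -0.0], [-0.0, 0.0, -1.0]]
force: [-0.1, -0.4, -0.1]
finger_gap: 0.0348
```

Request:
drive_tool([
  [0,0,-0.02,0,0,0,0.4],
  [0,0,-0.03,0,0,0,0.4],
  [0,0,-0.03,0,0,0,0.4],
])

```text
time: 4.78
position: [0.5461, -0.1467, 0.0723]
tool_rot: [[-0.344, 0.939, 0.001], [0.939, 0.344, -0.001], [-0.001, 0.001, -1.0]]
force: [0.1, 0.9, -2.0]
finger_gap: 0.0345
```

```bash
python3 tips.py .078 w4.png
python3 - <<'E'
from m import *
d=save('scene','s2.png'); u=proj(d,pose()[:3,3]).astype(int);print(u)
i=cv2.imread('pics/s2.png')[u[1]-70:u[1]+60,u[0]-90:u[0]+90]; i=cv2.resize(i,(640,462),interpolation=2)
w=cv2.imread('pics/w4.png')[0:400,200:450]; cv2.imwrite('pics/c4.png',np.hstack([cv2.resize(i,(540,400)),w]))
E
```

```text
[ 0.5461 -0.1467  0.0723] 0.034454579587472806 [ 0.07  0.94 -1.99]
red 156 (np.int64(295), np.int64(342)) [ 0.5945 -0.1443  0.078 ] [-0.0144  0.0463]
red 156 (np.int64(300), np.int64(342)) [ 0.5936 -0.1419  0.078 ] [-0.0118  0.0463]
red 157 (np.int64(343), np.int64(343)) [ 0.5866 -0.1211  0.078 ] [0.0101 0.0469]
red 157 (np.int64(347), np.int64(343)) [ 0.5859 -0.1192  0.078 ] [0.0121 0.0469]
[288 149]
```

View pics/c4.png

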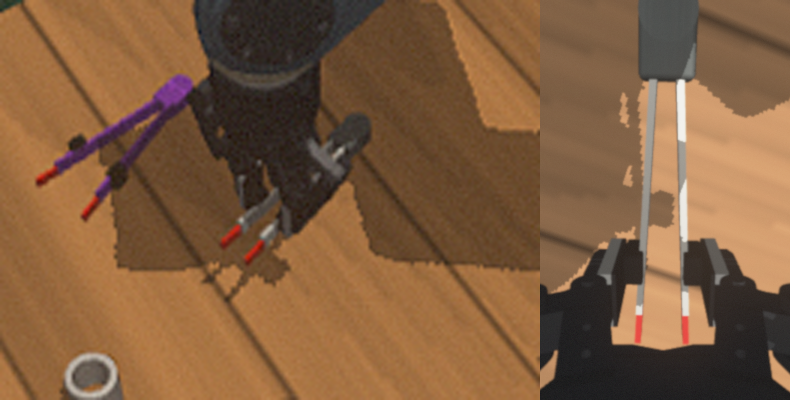

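Scene and wrist views: the tweezers are lifted, level and square in the jaws, with tips at wrist (298,342) and (345,343). I'll carry them over to the plate.

Request:
drive_tool([
  [0.02,0.004,-0.02,0,0,0,0.397],
  [0.06,0.012,-0.04,0,0,0,0.397],
  [0.1,0.02,-0.05,0,0,0,0.397],
  [0.14,0.028,-0.05,0,0,0,0.397],
  [0.18,0.036,-0.05,0,0,0,0.397],
])

```text
time: 5.5
position: [0.517, 0.036, 0.1209]
tool_rot: [[-0.344, 0.939, -0.001], [0.939, 0.344, 0.0], [0.0, -0.001, -1.0]]
force: [0.7, -0.6, -1.5]
finger_gap: 0.0343
```

Request:
drive_tool([
  [0.04,0.008,0,0,0,0,0.397],
  [0.08,0.016,0,0,0,-0.02,0.397],
  [0.12,0.025,0,0,0,-0.02,0.397],
  [0.16,0.033,0,0,0,-0.02,0.397],
  [0.18,0.037,0,0,0,-0.02,0.397],
])

```text
time: 6.12
position: [0.4896, 0.2182, 0.1207]
tool_rot: [[-0.364, 0.931, -0.001], [0.931, 0.364, -0.0], [0.0, -0.001, -1.0]]
force: [0.1, -0.7, -1.5]
finger_gap: 0.0341
```

Request:
drive_tool([
  [0.02,0.005,0,0,0,0,0.397],
  [0.036,0.0075,0,0,0,0,0.397],
  [0.036,0.0075,0,0,0,0,0.397],
  [0.036,0.0075,0,0,0,0,0.397],
])

```text
time: 6.62
position: [0.4844, 0.2523, 0.1214]
tool_rot: [[-0.362, 0.932, -0.0], [0.932, 0.362, -0.0], [-0.0, -0.0, -1.0]]
force: [-0.1, 0.2, -0.4]
finger_gap: 0.0343
```

```bash
python3 tips.py .125 w5.png
python3 - <<'E'
from m import *
print(pose().round(4)); d=manip.get_image('wrist'); H=hsv(d); T=pose()
for c,a in blobs(d,(H[...,0]>45)&(H[...,0]<90)&(H[...,1]>80),20): print(c.round(1),a,ray(d,c,.02,T).round(4))
E
```

```text
[0.4844 0.2523 0.1214] 0.03425423520150703 [-0.09  0.24 -0.35]
red 165 (np.int64(295), np.int64(342)) [0.5343 0.2561 0.125 ] [-0.0146  0.0479]
red 165 (np.int64(300), np.int64(342)) [0.5334 0.2585 0.125 ] [-0.012   0.0479]
red 164 (np.int64(343), np.int64(343)) [0.5259 0.2794 0.125 ] [0.0102 0.0485]
red 164 (np.int64(347), np.int64(343)) [0.5252 0.2813 0.125 ] [0.0123 0.0485]
[[-3.622e-01  9.321e-01 -2.000e-04  4.844e-01]
 [ 9.321e-01  3.622e-01 -2.000e-04  2.522e-01]
 [-1.000e-04 -2.000e-04 -1.000e+00  1.214e-01]
 [ 0.000e+00  0.000e+00  0.000e+00  1.000e+00]]
[283.4 225.3] 163 [0.5177 0.2307 0.02  ]
[360.9 226.6] 146 [0.496  0.2895 0.02  ]
[310.5 252.6] 89 [0.5322 0.2596 0.02  ]
[333.4 253.4] 112 [0.5261 0.2775 0.02  ]
[356.7 288. ] 43 [0.5488 0.3081 0.02  ]
[168.  344.1] 76 [0.6634 0.1714 0.02  ]
[215.6 353.4] 44 [0.6575 0.2143 0.02  ]
```

View pics/w5.png

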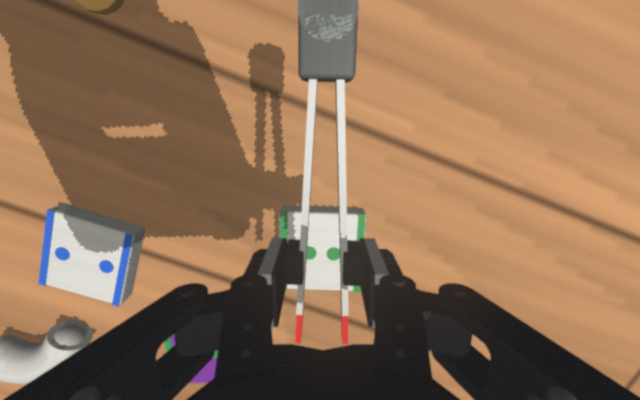

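Wrist view: the tips at (298,342) and (345,343) are over the green plate, whose dots at (310,253) and (333,253) appear 100 mm lower. Wrist and top views agree on the plate centre to about 0.7 mm. Lowering to just above the target height.

Request:
drive_tool([
  [0,-0.001,0.03,0,0,0,0.394],
  [0,-0.001,0.055,0,0,0,0.394],
  [0,-0.001,0.07,0,0,0,0.394],
  [0,-0.001,0.082,0,0,0,0.394],
  [0,-0.001,0.082,0,0,0,0.394],
])

```text
time: 7.35
position: [0.4833, 0.2522, 0.0391]
tool_rot: [[-0.363, 0.932, -0.001], [0.932, 0.363, -0.0], [-0.0, -0.001, -1.0]]
force: [-0.1, -0.0, -0.4]
finger_gap: 0.0339
```

```bash
python3 tips.py .045 w6.png
python3 - <<'E'
from m import *
ds={n:save(n,n+'6.png') for n in('scene','top')}
P=pose()[:3,3]; D=np.array([[.5252,.2786,.02],[.5319,.2596,.02]])
ims=[]
for n,d in ds.items():
    u=proj(d,np.array([.5285,.269,.03])).astype(int); H=hsv(d)
    w=(u[0]-35,u[0]+35,u[1]-35,u[1]+35); h,s,v=H[...,0],H[...,1],H[...,2]
    print(n,'dots exp',[proj(d,x).round(1) for x in D],'tips exp z.03',[proj(d,x+[0,0,.010]).round(1) for x in D])
    for nm,m in(('red',((h<6)|(h>172))&(s>130)&(v>60)),('grn',(h>45)&(h<90)&(s>80))):
        for c,a in blobs(d,win(m,*w),4):
            print(nm,c.round(1),a)
    i=cv2.imread(f'pics/{n}6.png')[w[2]:w[3],w[0]:w[1]]; ims.append(cv2.resize(i,(390,390),interpolation=2))
cv2.imwrite('pics/c6.png',np.hstack(ims))
E
```

```text
[0.4833 0.2522 0.0391] 0.03393205155533675 [-0.11 -0.04 -0.44]
red 129 (np.int64(296), np.int64(341)) [0.5306 0.2559 0.045 ] [-0.0138  0.0454]
red 129 (np.int64(300), np.int64(341)) [0.5299 0.2577 0.045 ] [-0.0118  0.0454]
red 127 (np.int64(343), np.int64(342)) [0.5225 0.2783 0.045 ] [0.01  0.046]
red 127 (np.int64(346), np.int64(342)) [0.5219 0.2797 0.045 ] [0.0116 0.046 ]
scene dots exp [array([405.1, 303.3]), array([396.7, 297.4])] tips exp z.03 [array([405.9, 301.5]), array([397.5, 295.6])]
red [401.9 287. ] 17
red [411.5 293.7] 15
grn [387.8 290.6] 81
grn [396.9 296. ] 21
grn [413.4 309. ] 88
grn [405. 302.] 21
top dots exp [array([171.5, 221. ]), array([181. , 217.3])] tips exp z.03 [array([169.5, 220.7]), array([179.1, 217. ])]
red [178.6 221.8] 15
red [166.6 224.7] 11
grn [190.9 212.4] 79
grn [158.  215.6] 35
grn [181.1 217.3] 16
grn [171.5 221. ] 16
```

View pics/c6.png

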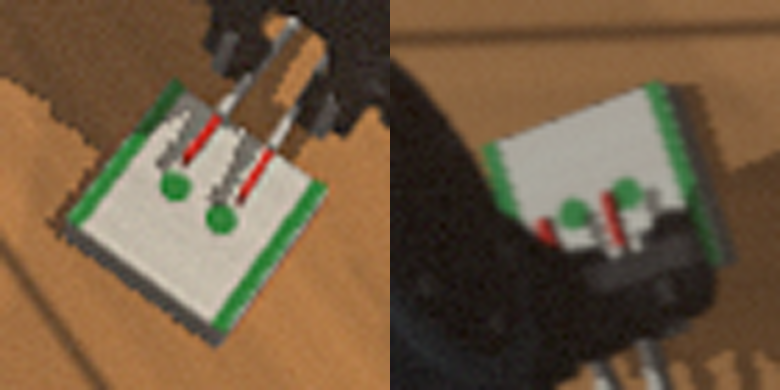

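The crop shows the tip ends (scene left part at (187,163) and (242,203), top right part at (608,195) and (543,220)) close to the dots but not yet over them. I'll triangulate the tip ends from these two views.

```bash
cat > tri.py <<'E'
from m import *
def tri(d1,u1,d2,u2):
    r=[]
    for d,u in((d1,u1),(d2,u2)):
        a=ray(d,u,0.); b=ray(d,u,.1); r.append((a,(b-a)/np.linalg.norm(b-a)))
    A=sum(np.eye(3)-np.outer(v,v) for _,v in r); bb=sum((np.eye(3)-np.outer(v,v))@o for o,v in r)
    p=np.linalg.solve(A,bb); return p,[np.linalg.norm(np.cross(p-o,v)) for o,v in r]
E
python3 - <<'E'
from tri import *
S=manip.get_image('scene');Tt=manip.get_image('top'); k=70/390
f=lambda d,x,y:(proj(d,np.array([.5285,.269,.03])).astype(int)-35)+np.array([x,y])*k-.5
for n,a,b in(('right',(187,163),(608-390,195)),('left',(242,203),(543-390,220))):
    p,e=tri(S,f(S,*a),Tt,f(Tt,*b)); print(n,f(S,*a),f(Tt,*b),p.round(4),np.round(e,4))
for n,a,b in(('dotR',(396.9,296),(181,217.4)),('dotL',(405,302),(171.5,221))): print(n,tri(S,np.array(a),Tt,np.array(b)))
E
```

```text
right [399.06410256 291.75641026] [177.62820513 217.5       ] [0.5297 0.2575 0.0436] [0.0006 0.0006]
left [408.93589744 298.93589744] [165.96153846 221.98717949] [0.5219 0.2801 0.0434] [0.0003 0.0003]
dotR (array([0.53137104, 0.25822451, 0.02396433]), [np.float64(0.00017588978220217527), np.float64(0.00017588978220203086)])
dotL (array([0.52495844, 0.27714673, 0.023654  ]), [np.float64(1.0342001865410164e-05), np.float64(1.0342001865449784e-05)])
```

Relative to the dots, the tips sit about 2.4 mm short along x and about 5 mm too high. Correcting both, then checking the gap against the free-state picture, where the gap is known to be 51 mm.

Request:
drive_tool([
  [-0.0005,0.001,0.002,0,0,0,0.394],
  [-0.0008,0.0023,0.0045,0,0,0,0.394],
  [-0.0008,0.0023,0.0045,0,0,0,0.394],
  [-0.0008,0.0023,0.0045,0,0,0,0.394],
])

```text
time: 8.1
position: [0.4858, 0.2525, 0.0349]
tool_rot: [[-0.363, 0.932, -0.0], [0.932, 0.363, -0.0], [0.0, -0.0, -1.0]]
force: [0.6, -0.4, -1.7]
finger_gap: 0.034
```

```bash
python3 tips.py .040 w7.png
python3 - <<'E'
from m import *
def sep(fn,depth):
    i=cv2.imread('pics/'+fn).astype(float); r=np.clip(i[...,2]-i[...,:2].max(2)-25,0,None); r[:,:240]=0; r[:,400:]=0
    out=[]
    for s in(slice(240,322),slice(322,400)):
        q=r[200:,s]; rows=np.nonzero((q>40).any(1))[0]; b=rows.max()
        w=q[b-4:b-1]; w=w*(w>15); xs=np.arange(s.start,s.stop); cs=(w*xs).sum(1)/w.sum(1); out.append((cs.mean(), (w/w.max(1,keepdims=True)).sum(1).mean(),b+200))
    print(fn,np.round(out,2),'sep mm',(out[1][0]-out[0][0])/323.09*depth*1000)
# depth along cam axis for tip top point in tool frame (y=.0455,z)
d=manip.get_image('wrist'); C=np.linalg.inv(d['T_tool_cam'])
for fn,z in(('w2.png',.0081-.009),('w3.png',.0032-.009),('w4.png',-.0055),('w6.png',-.0055),('w7.png',-.0055)): sep(fn,-(C@[0,.0445,z,1])[2])
ds={n:save(n,n+'7.png') for n in('scene','top')}; ims=[]
for n,d in ds.items():
    u=proj(d,np.array([.5285,.269,.03])).astype(int); i=cv2.imread(f'pics/{n}7.png')[u[1]-35:u[1]+35,u[0]-35:u[0]+35]; ims.append(cv2.resize(i,(390,390),interpolation=2))
cv2.imwrite('pics/c7.png',np.hstack(ims))
E
```

```text
[0.4858 0.2525 0.0349] 0.03396625311639562 [ 0.58 -0.42 -1.74]
red 130 (np.int64(296), np.int64(342)) [0.5344 0.2565 0.04  ] [-0.0139  0.0467]
red 130 (np.int64(300), np.int64(342)) [0.5337 0.2584 0.04  ] [-0.0119  0.0467]
red 127 (np.int64(343), np.int64(342)) [0.5257 0.2788 0.04  ] [0.0101 0.0467]
red 127 (np.int64(346), np.int64(342)) [0.5251 0.2803 0.04  ] [0.0116 0.0467]
w2.png [[280.23  17.82 334.  ]
 [368.35  15.82 335.  ]] sep mm 45.92532042700881
w3.png [[295.35  14.8  343.  ]
 [351.19  12.4  344.  ]] sep mm 28.284525654989796
w4.png [[297.01  15.02 343.  ]
 [346.78  15.76 344.  ]] sep mm 25.25386100135495
w6.png [[298.04   5.08 342.  ]
 [344.46   4.98 343.  ]] sep mm 23.557927884993095
w7.png [[298.04   5.08 342.  ]
 [344.43   5.01 343.  ]] sep mm 23.539735459735034
```

View pics/c7.png

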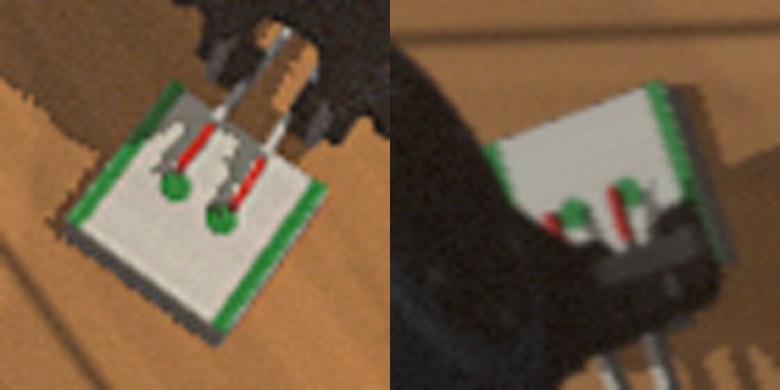

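The tip ends now meet the dots in the scene view (178,170) and (232,209); in the top view they are at (612,190) and (548,217). My gap comparison picked up red from the wood, so I'll redo it with a strict red mask and triangulate again.

Run:
```python
from tri import *
d=manip.get_image('wrist'); C=np.linalg.inv(d['T_tool_cam'])
for fn,z in(('w2.png',.0081-.009),('w3.png',.0032-.009),('w4.png',-.0055),('w7.png',-.0055)):
    H=cv2.cvtColor(cv2.imread('pics/'+fn),cv2.COLOR_BGR2HSV).astype(int); m=win(((H[...,0]<6)|(H[...,0]>172))&(H[...,1]>130)&(H[...,2]>60),240,400,200,399)
    r=[]
    for s in(slice(240,322),slice(322,400)):
        q=m[:,s]; b=np.nonzero(q.any(1))[0].max(); k=[np.nonzero(q[j])[0] for j in range(b-4,b)]
        r.append((np.mean([x.mean() for x in k])+s.start,np.mean([len(x) for x in k])))
    dep=-(C@[0,.0445,z,1])[2]/323.09*1000; print(fn,'centre sep',((r[1][0]-r[0][0])*dep).round(2),'tip width',(r[0][1]*dep).round(2),(r[1][1]*dep).round(2))
S=manip.get_image('scene');Tt=manip.get_image('top'); k=70/390
f=lambda d,x,y:(proj(d,np.array([.5285,.269,.03])).astype(int)-35)+np.array([x,y])*k-.5
for n,a,b in(('right',(178,170),(612-390,190)),('left',(232,209),(548-390,217))):
    p,e=tri(S,f(S,*a),Tt,f(Tt,*b)); print(n,p.round(4),np.round(e,4))
```

```text
w2.png centre sep 54.2 tip width 2.61 2.61
w3.png centre sep 26.91 tip width 2.91 3.04
w4.png centre sep 24.23 tip width 2.92 2.66
w7.png centre sep 23.6 tip width 2.54 2.03
right [0.5321 0.2573 0.0396] [0. 0.]
left [0.5239 0.2796 0.0391] [0.0006 0.0006]
```

The gap is 23.6 − 3.2 = 20.4 mm by image, and the 34.0 mm width gives 20 mm by the table. The tips' midpoint is within about 1 mm of the dots' midpoint, and the height is about 1 cm. Handing in.

```bash
python3 -c "
from h import *
s=manip.observe(); print(s['time'],s['position'],s['finger_gap'],np.abs(s['qd']).max()); print(manip.finish_job())"
```

```text
8.45 [0.48581295 0.25251894 0.03502654] 0.03414636026262335 0.00117590862620684
the job is handed in; nothing more can be done
None
```

I picked up the steel tweezers by their black pads and squeezed them to the 20 mm gap. I handed the job in at 8.45 s with the arm still holding them over the green plate's dots.

- **Gap:** the last finger opening was 34.1 mm, which the table puts at about 20.2 mm. The wrist picture, compared with the free 51 mm state, gave about 20.4 mm. A first version of that picture check was spoiled by the red in the wood, so I redid it.
- **Position:** the tips' midpoint was within about 1 mm of the dots' midpoint in the scene and top views. The tip line matched the plate's direction within about 0.01 rad.
- **Height:** the estimates disagreed. The arm's position gave about 11 mm clear. The two-view measurement gave about 7 to 11 mm, after correcting for its reading the dots 4 mm too high.
- **Forces and bystanders:** the largest force I saw was 16 N, while closing the jaws with the tweezers on the bench. I didn't notice the arm touching the elbow, coupling or plug, but I did not recheck their positions at the end.

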